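# Clamp a soup pot in the lid press

### The arm

A 6-joint arm with a two-finger parallel gripper is mounted at the origin on the work surface. World frame = base frame: x ahead of the robot, y to its left, z up, the work surface at z = 0. Lengths are in mm, angles in rad, forces in N, time in s.
With the tool pointing down it reaches from about 400 to 925 mm from the base axis. Payload 12.5 kg.
Tool frame: the origin (TCP) lies midway between the tips of the shut fingers; the grasp point (between the pads) lies env.grasp_offset behind it (env.grasp_offset is the distance from the TCP to the grasp point, in mm); x points along the fingers, y is the direction in which the jaws open and shut, and the axes are right-handed (so a half turn about x gives the same grasp; the last joint's range is limited). The gripper opens to 95 mm and grips with 3 to 60 N. Pads are 20 mm wide; open, the fingers measure 119 mm over their backs; the gripper's body (75 mm by 180 mm) begins 59 mm behind the grasp point.
Start: joints at [-1.367, 0.491, 1.559, -0, 1.092, -0.106], TCP at [190.566, -595.258, 214.661] pointing down, gripper open.
Joint ranges: [-3.1, 3.1], [-0.84, 2.19], [0.05, 2.79], [-1.13, 4.28], [0.06, 2.93], [-2.69, 2.69]. Speed limits (rad/s): [2.22, 2.22, 2.79, 3.14, 3.14, 3.14].

### API

Orientations are given as [roll, pitch, yaw] about the fixed x, y, z axes, in that order (R = Rz(yaw) Ry(pitch) Rx(roll)).
In Python, from cell import env gives the robot as it stands.
- The arm moves only by the tool apply_moves, never from a script. Its arguments are lists of equal length, an entry for each row: "offset": the shift along the world's x, y, z in units of 25 mm (1.0 is 25 mm), a list of three; "yaw": the turn about the world's z in units of 6 degrees (1.0 is 6 degrees); "jaw": the closure, from -1 (fully open) to 1 (shut), so that 0 is half open. A call has 1 to 20 rows; each row is the pose to reach, as a shift and turn from the pose measured when the call began; what a row does not reach only later rows make up. A row lasts 1/8 s, in which the tool goes at most 62.5 mm and 10.7 degrees, less where a joint would pass 70% of its speed; a pose out of reach is approached as far as the arm can. A call with a gripper value outside its range is refused whole. The fingers move at their own pace and stop on an object; the grip force is fixed at half the most. Time passes only in rows, so rows that repeat a pose let the fingers close. It gives the time, the measured TCP pose, the force and the opening at its end, in the units of the state.
- env.state(): the state, without advancing time (a new reading comes with each control period).
- env.read_camera(name): name is "scene" or "top"; returns a dict with "frame" (384x512x3 uint8, red, green, blue), "fx", "fy", "cx", "cy" (pixels), "xyz" and "rotation" of the camera in the world. Camera axes: x right, y down, z forward; pixel columns grow to the right and rows downward; lengths in mm; the calibration is good to about 2 mm. A picture is of the moment at which its call begins. There is no depth.
- env.job_done(): hands the job in, once; it reports no verdict.
The state is a dict: "t": time; "joints": joint angles; "qvel": joint speeds; "tau": joint torques, N m; "eef_pos": TCP position; "tcp_rot": TCP orientation; "ft_force": force on the tool from outside, world axes, zero at the start; "moment": the same for the moment, N m; "opening": opening from 0.0 (shut) to 1.0 (fully open).
Only numpy, scipy, OpenCV 4.12 (cv2) and the standard library are available. Lean on these libraries where they do the work, as an engineer would, in place of code of your own. Each camera call takes 0.05 s, during which the arm holds its last target.

### The job

Close the lid press on the pot that stands in it: with the red knob, gently push the sprung plunger down until the keeper's red tooth is lower than the steel crossbar, slide the keeper through beneath the bar, then let it rise and let go, so that the tooth is hooked behind the bar and the press stays shut on the lid. Do not crush the pot's lid or ram the crossbar, and leave the other things on the table where they are.

Things in the scene. Friction and masses are not known exactly. Their poses are not given: they have to be found in the camera images.
- press: Fixed white C-frame lid press. Origin: underside of its 150 x 130 x 12 mm steel base plate, under the plunger's axis; z up, +y is the way the keeper slides to lock. It is level, on screw feet, with the origin 2 to 10 mm above the table. Column on the -x side; the head (115 x 125 mm) has its top at z 122 mm. Place and yaw vary.
- keeper (a joint): Slide of the yellow keeper in m along the press's +y: 0 open, starts at 0 to 0.006, 0.032 end stop; 1.5 N friction. At 0.008 its tooth meets the bar's face, from 0.026 it is past the bar. Its 46 x 44 x 6 mm plate carries the upright red knob, 24 mm diameter, 34 mm tall, to pinch from above: axis at x 0, y = this value in the press frame, top at z 187 to 197 mm at rest (varies).
- strike: Steel crossbar, part of the press: 8 mm thick along the slide, 56 mm long across, 18 mm high, on two posts 40 mm apart. Origin: centre of its underside, at x 0, y 74, z 146 mm in the press frame; same yaw. The keeper's 20 mm wide tongue ends in a red tooth, 10 mm long, 3 mm high, top 31 mm below the knob's top, front 62 mm ahead of the knob's axis. Over 25 N on the bar is too much.
- pot: Round soup pot with a white lid, 84 mm across, 62 mm tall, 0.25 kg, origin under its centre; it already stands between pins on the press's base. The sprung plunger pushes up with 2 to 3 N for its first 5 to 16 mm; then its rubber cushion meets the lid and adds 3 N per mm. The tooth clears the bar 4.5 mm after that, at about 17 N of hand force; the lid cracks at about 22 N. Feel for about 20 N.
- tub: Bystander: rectangular lidded tub with a paper label, 118 x 158 x 54 mm, origin under its centre.
- roll: Bystander: white paper label roll on its end, 68 mm across, 40 mm high, origin under its centre.
- spoon: Bystander: serving spoon with a wooden handle, lying flat on the table.
Things that resemble listed ones, but are neither listed nor needed, are in the scene too. What is meant by the press is not orange or yellow, and is the larger of those in its own colour.

How it is judged:
By the outcome, as a careful person would: the job done as asked, in the order asked, and still so for the second after the job is handed in, with the robot touching nothing.
It also fails if it takes over 48 s, if anything falls off the work surface, if the arm or the gripper's body presses on something with over 40 N, if the wrist force passes 120 N, or if a joint passes its speed limit or range.

## Working session

There is one attempt and no reset: what is moved stays moved. The work goes in short steps, Python scripts to look and compute and a tool call to move; the robot and the scene stay as the last step left them, time stands still between calls to the robot, and variables do not carry over. Pictures are saved under pics/ and viewed, and the job is handed in when it is done.

Besides the shell and the picture viewer there is one more tool, called after "Request:" as a command line: name --pt "numbers of a row" for each row, then --argument value for the rest. apply_moves: Moves the arm, as the interface text tells. Its arguments: {"type":"object","properties":{"offset":{"type":"array"},"yaw":{"type":"array"},"jaw":{"type":"array"}},"required":["offset","yaw","jaw"]}

```bash
ls; mkdir -p pics; python3 - <<'E'
from cell import env
import cv2
print(env.state(), env.grasp_offset)
for n in ("scene","top"):
    c=env.read_camera(n); cv2.imwrite(f"pics/{n}0.png",c["frame"][:,:,::-1])
    print(n,{k:v for k,v in c.items() if k!="frame"})
E
```

```text
pics
{'t': 0.0, 'joints': array([-1.36659325e+00,  4.91572946e-01,  1.55949031e+00, -4.96501747e-05,
        1.09169308e+00, -1.05591094e-01]), 'qvel': array([-0.00044683, -0.00050928, -0.00021176, -0.00142963, -0.00084327,
       -0.00055406]), 'tau': array([ 1.50562708e-03, -6.12649369e+01, -2.58187670e+01,  6.93025533e-02,
        4.81435668e-02, -8.78623246e-05]), 'eef_pos': array([ 190.50086572, -594.98326653,  214.03936307]), 'tcp_rot': array([-1.63856596,  1.56963181,  1.81284378]), 'ft_force': array([ 0.35043676,  0.56100747, -0.3816211 ]), 'moment': array([-0.0385904 , -0.01710837, -0.00140165]), 'opening': 1.00073867851065} 18.8
scene {'fx': 377.8893652528231, 'fy': 377.8893652528231, 'cx': 256.75234089516096, 'cy': 190.55429633695226, 'xyz': array([1206.32012114,  -35.55539745,  839.65404038]), 'rotation': array([-2.37823362,  0.00971102,  1.42599628])}
top {'fx': 458.96061244767424, 'fy': 458.96061244767424, 'cx': 256.2149858592354, 'cy': 176.93150609000037, 'xyz': array([ 411.11122218,   44.38472363, 1296.63521129]), 'rotation': array([-3.02144575,  0.00565633, -1.56155757])}
```

View pics/scene0.png

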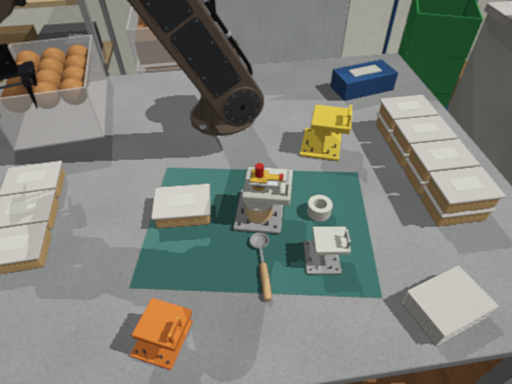

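View pics/top0.png

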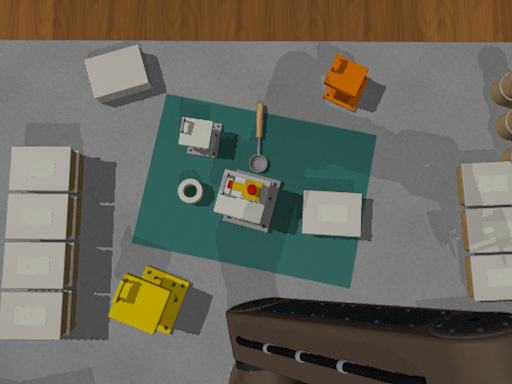

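The scene picture shows the white press with its red knob at about (259,170). In the top view the knob is at about (252,189), with the tooth to its left at about (231,184). I'll enlarge both.

```bash
cat > h.py <<'E'
import numpy as np,cv2
from scipy.spatial.transform import Rotation as R
def ray(c,uv):
    d=np.array([(uv[0]-c["cx"])/c["fx"],(uv[1]-c["cy"])/c["fy"],1.])
    return np.array(c["xyz"]),R.from_euler('xyz',c["rotation"]).as_matrix()@d
def onz(c,uv,z):
    o,d=ray(c,uv); return o+d*(z-o[2])/d[2]
def tri(c1,u1,c2,u2):
    o1,d1=ray(c1,u1);o2,d2=ray(c2,u2)
    s=np.linalg.lstsq(np.c_[d1,-d2],o2-o1,rcond=None)[0]
    p,q=o1+s[0]*d1,o2+s[1]*d2
    return (p+q)/2,np.linalg.norm(p-q)
def proj(c,p):
    v=R.from_euler('xyz',c["rotation"]).as_matrix().T@(np.array(p)-c["xyz"])
    return np.array([c["cx"]+c["fx"]*v[0]/v[2],c["cy"]+c["fy"]*v[1]/v[2]])
def redmask(f):
    h=cv2.cvtColor(f,cv2.COLOR_RGB2HSV)
    return (((h[...,0]<6)|(h[...,0]>172))&(h[...,1]>150)&(h[...,2]>80)).astype(np.uint8)
E
python3 - <<'E'
from cell import env
from h import *
for n,(x,y) in (("scene",(225,150)),("top",(205,160))):
    c=env.read_camera(n);f=c["frame"]
    k=f[y:y+80,x:x+85,::-1]
    cv2.imwrite(f"pics/{n}_z.png",cv2.resize(k,None,fx=7,fy=7,interpolation=cv2.INTER_CUBIC))
    m=redmask(f);N,L,S,C=cv2.connectedComponentsWithStats(m)
    for i in range(1,N):
        if S[i,4]>3: print(n,S[i],C[i])
E
```

```text
scene [256 164   7  13  88] [259.03409091 169.93181818]
scene [280 175   3   5  11] [281.         176.63636364]
top [227 181   5   7  21] [229.14285714 183.95238095]
top [248 185   8   9  62] [251.5        189.12903226]
```

View pics/scene_z.png

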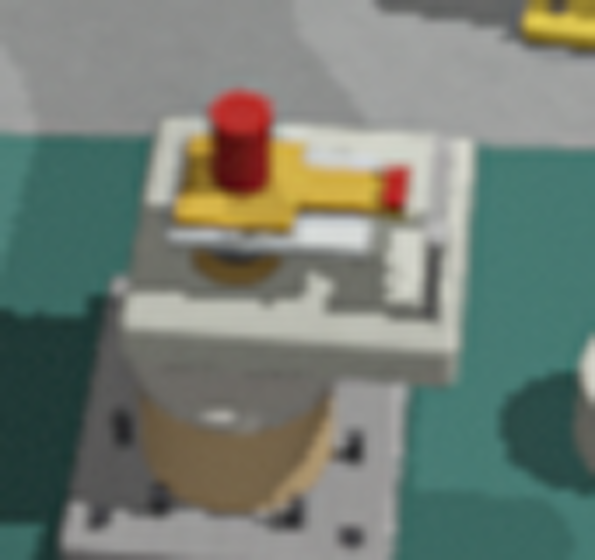

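View pics/top_z.png

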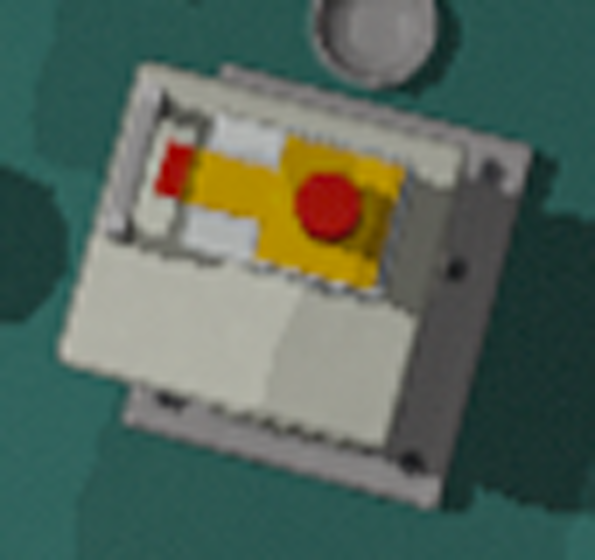

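The enlarged top view shows the knob's top at about (251.4,188.9), the tooth to its left at about (229,184), and the bar left of that. The head's solid side, toward -x, is lower in the picture.

```bash
python3 - <<'E'
from cell import env
from h import *
s=env.read_camera("scene");t=env.read_camera("top")
def zs(a,b):return ((a+.5)/7-.5+225,(b+.5)/7-.5+150)
def zt(a,b):return ((a+.5)/7-.5+205,(b+.5)/7-.5+160)
k,g=tri(s,zs(242,110),t,zt(328,205));print("knob top",k.round(1),g)
# tooth top centre
q,g2=tri(s,zs(399,185),t,zt(174,171));print("tooth",q.round(1),g2)
d=q-k;print(np.hypot(d[0],d[1]),d[2],"slide dir deg",np.degrees(np.arctan2(d[1],d[0])))
# single-view: knob at z 195, tooth at 164
for z in (192,196,200):
  a=onz(t,zt(328,205),z);b=onz(t,zt(174,171),z-31)
  print(z,a.round(1),b.round(1),np.hypot(*(b-a)[:2]),np.degrees(np.arctan2((b-a)[1],(b-a)[0])))
# head outline corners in top (z 122+6)
hc=[onz(t,zt(*p),128) for p in ((145,65),(60,355),(388,450))]
for p in hc: print(p.round(1))
e=hc[2]-hc[1];print("head edge lens",np.linalg.norm(hc[0]-hc[1]),np.linalg.norm(e),"y dir",np.degrees(np.arctan2(-e[1],-e[0])))
bc=[onz(t,zt(*p),16) for p in ((530,150),(438,505),(125,425))]
for p in bc: print(p.round(1))
e=bc[1]-bc[0];print("base",np.linalg.norm(e),np.linalg.norm(bc[2]-bc[1]),np.degrees(np.arctan2(e[1],e[0])),np.degrees(np.arctan2((bc[2]-bc[1])[1],(bc[2]-bc[1])[0])))
E
```

```text
knob top [514.6  64.  200.6] 2.0601979486100004
tooth [529.2 119.3 169. ] 2.457786446907533
57.12332143187524 -31.554329736772218 slide dir deg 75.17049407503845
192 [515.3  63.2 192. ] [529.9 118.6 161. ] 57.292019232684154 75.25361427024005
196 [514.9  63.1 196. ] [529.4 118.3 165. ] 57.094638920978916 75.24409567469247
200 [514.5  63.  200. ] [529. 118. 169.] 56.89726019598747 75.23451103815046
[572.4 132.  128. ]
[465.7 161.1 128. ]
[432.5  41.6 128. ]
head edge lens 110.5167454623243 124.0150092463562 y dir 74.4431433431919
[554.7 -14.6  16. ]
[413.   21.4  16. ]
[443.4 145.9  16. ]
base 146.1751286769221 128.14812821899426 165.7504338277443 76.27699677012069
```

Distances check: knob to tooth centre is 57 mm in plan and 31.5 mm down (given: 57 and 31). The head and base sizes also fit, and the slide direction is about 75.2°. Next I need the approach move, with the jaws opening across the slide.

```bash
python3 - <<'E'
from cell import env
from h import *
s=env.state();M=R.from_euler('xyz',s["tcp_rot"]).as_matrix();print(M.round(3))
j=np.degrees(np.arctan2(M[1,1],M[0,1]));print("jaw dir",j,"need -14.8; turn",((-14.8-j+90)%180-90),"j6",s["joints"])
print((np.array([514.6,63.5,260])-s["eef_pos"])/25)
E
```

```text
[[-0.     0.305 -0.952]
 [ 0.    -0.952 -0.305]
 [-1.    -0.    -0.   ]]
jaw dir -72.25153116302586 need -14.8; turn 57.45153116302586 j6 [-1.36661991e+00  4.91134657e-01  1.55907081e+00  1.49672115e-05
  1.09171299e+00 -1.05599696e-01]
[12.96239499 26.34710708  1.82175158]
```

Request:
apply_moves --pt "1.5 1.0 1.0" --pt "3.2 2.5 2.0" --pt "4.8 4.2 3.0" --pt "6.2 6.0 4.0" --pt "7.4 7.9 4.0" --pt "8.5 9.9 4.0" --pt "9.4 11.9 4.0" --pt "10.2 13.9 4.0" --pt "10.9 15.9 4.0" --pt "11.5 17.9 4.0" --pt "12.0 19.9 4.0" --pt "12.4 21.8 4.0" --pt "12.7 23.6 4.0" --pt "12.9 25.2 4.0" --pt "12.96 26.35 3.5" --pt "12.96 26.35 3.0" --pt "12.96 26.35 2.5" --pt "12.96 26.35 2.2" --pt "12.96 26.35 2.2" --pt "12.96 26.35 2.2" --yaw '[0.5,1,1.6,2.3,3,3.7,4.4,5.1,5.8,6.5,7.2,7.9,8.5,9.1,9.575,9.575,9.575,9.575,9.575,9.575]' --jaw '[-1,-1,-1,-1,-1,-1,-1,-1,-1,-1,-1,-1,-1,-1,-1,-1,-1,-1,-1,-1]'

```text
t: 2.8
eef_pos: [514.7, 63.2, 269.8]
tcp_rot: [2.463, 1.571, 0.633]
ft_force: [-0.4, -0.9, 0.1]
opening: 0.998
```

```bash
python3 - <<'E'
from cell import env
from h import *
s=env.state();M=R.from_euler('xyz',s["tcp_rot"]).as_matrix();print(np.degrees(np.arctan2(M[1,1],M[0,1])),M[:,0])
for n,(x,y) in (("scene",(215,80)),("top",(195,130))):
    c=env.read_camera(n);f=c["frame"]
    cv2.imwrite(f"pics/{n}_1.png",cv2.resize(f[y:y+130,x:x+110,::-1],None,fx=4.5,fy=4.5,interpolation=cv2.INTER_CUBIC))
    print(n,proj(c,s["eef_pos"]),proj(c,[514.6,63.5,199]))
E
```

```text
-14.845984555269567 [ 1.69313974e-04  1.24170202e-04 -9.99999978e-01]
scene [258.19664357 143.77183532] [258.52147668 165.79983847]
top [250.8765596  185.84415797] [251.2392959  188.86403863]
```

View pics/scene_1.png

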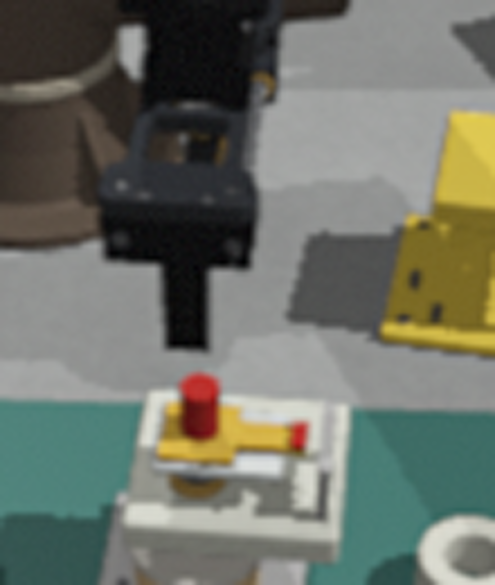

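View pics/top_1.png

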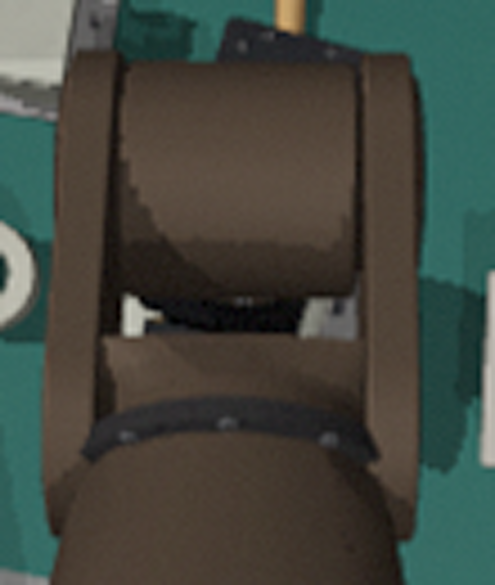

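The scene view shows the open jaw over the knob, whose top is at about (199,380) in the enlarged picture. The jaw plane lines up with it. Descending.

Request:
apply_moves --pt "0 0 -1" --pt "0 0 -2" --pt "0 0 -2.8" --pt "0 0 -3.3" --pt "0 0 -3.6" --pt "0 0 -3.8" --pt "0 0 -3.95" --pt "0 0 -3.95" --pt "0 0 -3.95" --yaw '[0,0,0,0,0,0,0,0,0]' --jaw '[-1,-1,-1,-1,-1,-1,-1,-1,-1]'

```text
t: 4.03
eef_pos: [514.9, 63.3, 171.4]
tcp_rot: [1.93, 1.57, 0.1]
ft_force: [0.5, 1.0, -0.3]
opening: 1.001
```

```bash
python3 - <<'E'
from cell import env
from h import *
s=env.state();print(s["eef_pos"],s["ft_force"])
for n,(x,y) in (("scene",(215,110)),):
    c=env.read_camera(n);f=c["frame"]
    cv2.imwrite(f"pics/{n}_2.png",cv2.resize(f[y:y+100,x:x+110,::-1],None,fx=6,fy=6,interpolation=cv2.INTER_CUBIC))
E
```

```text
[514.86916392  63.32986598 171.3965856 ] [ 0.48655124  0.99379276 -0.26889745]
```

View pics/scene_2.png

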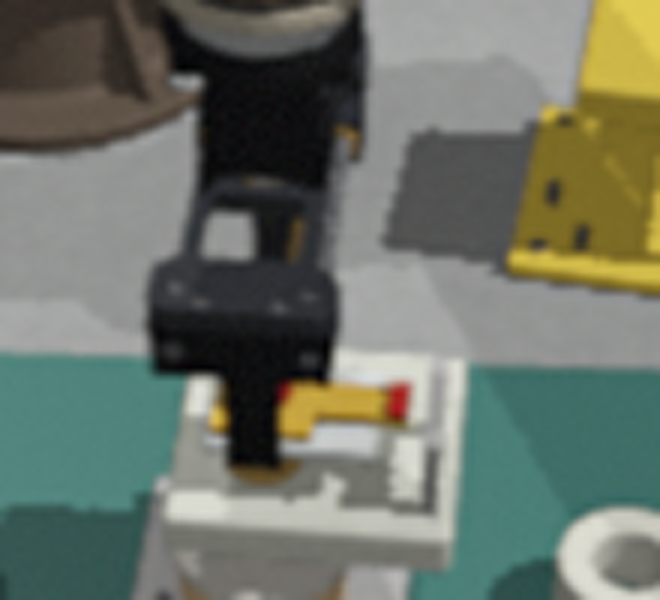

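The near finger stands in front of the knob, with a sliver of red showing to its right at (285,393). No contact yet, so I close the jaw.

Request:
apply_moves --pt "0 0 0" --pt "0 0 0" --pt "0 0 0" --pt "0 0 0" --pt "0 0 0" --pt "0 0 0" --pt "0 0 0" --pt "0 0 0" --yaw '[0,0,0,0,0,0,0,0]' --jaw '[1,1,1,1,1,1,1,1]'

```text
t: 5.08
eef_pos: [515.6, 63.2, 171.5]
tcp_rot: [1.748, 1.568, -0.082]
ft_force: [2.5, -1.6, -2.7]
opening: 0.247
```

The opening of 0.247 is 23.5 mm, which matches the 24 mm knob. Pressing down in small steps, feeling the force.

Request:
apply_moves --pt "0 0 -0.04" --pt "0 0 -0.08" --pt "0 0 -0.12" --pt "0 0 -0.16" --pt "0 0 -0.2" --pt "0 0 -0.2" --yaw '[0,0,0,0,0,0]' --jaw '[1,1,1,1,1,1]'

```text
t: 5.82
eef_pos: [515.6, 63.2, 166.5]
tcp_rot: [1.746, 1.568, -0.083]
ft_force: [1.2, -0.2, 2.6]
opening: 0.25
```

Request:
apply_moves --pt "0 0 -0.04" --pt "0 0 -0.08" --pt "0 0 -0.08" --yaw '[0,0,0]' --jaw '[1,1,1]'

```text
t: 6.2
eef_pos: [515.6, 63.1, 164.4]
tcp_rot: [1.731, 1.568, -0.098]
ft_force: [0.2, 0.6, 2.7]
opening: 0.249
```

Request:
apply_moves --pt "0 0 -0.04" --pt "0 0 -0.08" --pt "0 0 -0.08" --yaw '[0,0,0]' --jaw '[1,1,1]'

```text
t: 6.58
eef_pos: [515.6, 63.2, 162.3]
tcp_rot: [1.738, 1.568, -0.092]
ft_force: [1.7, -0.7, 2.3]
opening: 0.243
```

Request:
apply_moves --pt "0 0 -0.04" --pt "0 0 -0.08" --pt "0 0 -0.08" --yaw '[0,0,0]' --jaw '[1,1,1]'

```text
t: 6.95
eef_pos: [515.6, 63.2, 160.3]
tcp_rot: [1.736, 1.568, -0.093]
ft_force: [0.6, -0.7, 2.8]
opening: 0.251
```

Request:
apply_moves --pt "0 0 -0.04" --pt "0 0 -0.08" --pt "0 0 -0.08" --yaw '[0,0,0]' --jaw '[1,1,1]'

```text
t: 7.32
eef_pos: [515.7, 63.2, 158.2]
tcp_rot: [1.741, 1.568, -0.088]
ft_force: [1.0, -1.9, 3.1]
opening: 0.243
```

Request:
apply_moves --pt "0 0 -0.04" --pt "0 0 -0.08" --pt "0 0 -0.08" --yaw '[0,0,0]' --jaw '[1,1,1]'

```text
t: 7.7
eef_pos: [515.7, 63.2, 156.3]
tcp_rot: [1.75, 1.568, -0.08]
ft_force: [0.9, -0.7, 6.6]
opening: 0.246
```

The cushion has met the lid.

Request:
apply_moves --pt "0 0 -0.04" --pt "0 0 -0.08" --pt "0 0 -0.08" --yaw '[0,0,0]' --jaw '[1,1,1]'

```text
t: 8.07
eef_pos: [515.7, 63.2, 154.8]
tcp_rot: [1.75, 1.568, -0.079]
ft_force: [-1.7, 0.1, 11.4]
opening: 0.246
```

Request:
apply_moves --pt "0 0 -0.04" --pt "0 0 -0.07" --pt "0 0 -0.07" --yaw '[0,0,0]' --jaw '[1,1,1]'

```text
t: 8.45
eef_pos: [515.7, 63.2, 153.8]
tcp_rot: [1.758, 1.567, -0.071]
ft_force: [-2.5, 0.1, 13.7]
opening: 0.242
```

Request:
apply_moves --pt "0 0 -0.04" --pt "0 0 -0.08" --pt "0 0 -0.08" --pt "0 0 -0.08" --yaw '[0,0,0,0]' --jaw '[1,1,1,1]'

```text
t: 8.95
eef_pos: [515.7, 63.2, 152.8]
tcp_rot: [1.773, 1.566, -0.056]
ft_force: [-3.7, -1.0, 18.1]
opening: 0.246
```

Request:
apply_moves --pt "0 0 -0.06" --pt "0 0 -0.06" --pt "0 0 -0.06" --yaw '[0,0,0]' --jaw '[1,1,1]'

```text
t: 9.32
eef_pos: [515.8, 63.3, 152.5]
tcp_rot: [1.789, 1.565, -0.041]
ft_force: [-3.1, -0.2, 18.0]
opening: 0.245
```

```bash
python3 - <<'E'
from cell import env
from h import *
for n,(x,y) in (("scene",(215,110)),):
    for i in range(3):
        c=env.read_camera(n);f=c["frame"];s=env.state();print(s["eef_pos"].round(2),s["ft_force"].round(1))
    cv2.imwrite(f"pics/{n}_3.png",cv2.resize(f[y:y+100,x:x+110,::-1],None,fx=6,fy=6,interpolation=cv2.INTER_CUBIC))
E
```

```text
[515.76  63.29 152.45] [-3.5 -1.  17.8]
[515.76  63.28 152.46] [-4.1 -0.4 17.4]
[515.78  63.28 152.46] [-5.1 -0.6 17.5]
```

View pics/scene_3.png

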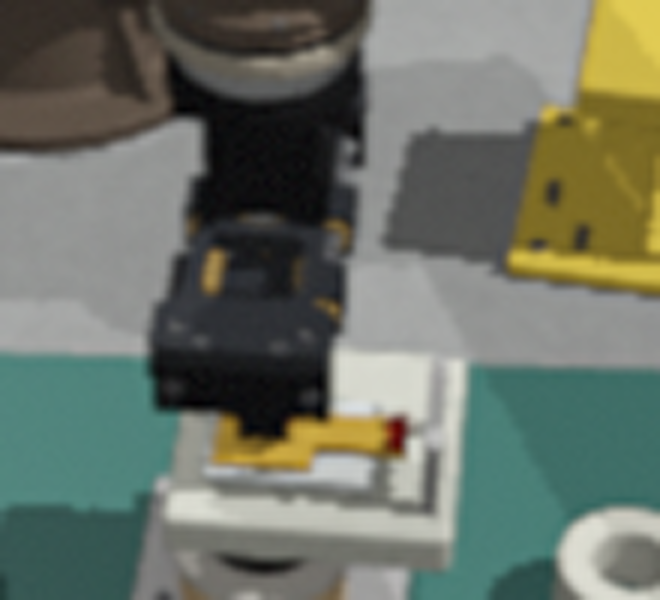

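The picture shows the tooth, now at (397,436), lower and just in front of the bar. The force is about 17.6 N, so I press a little more to reach about 19.5 N.

Request:
apply_moves --pt "0 0 -0.05" --pt "0 0 -0.07" --pt "0 0 -0.07" --yaw '[0,0,0]' --jaw '[1,1,1]'

```text
t: 9.85
eef_pos: [515.8, 63.4, 151.9]
tcp_rot: [1.801, 1.564, -0.028]
ft_force: [-5.1, -0.2, 19.4]
opening: 0.246
```

```bash
python3 - <<'E'
from cell import env
from h import *
for i in range(3):
        c=env.read_camera("scene");s=env.state();print(s["eef_pos"].round(2),s["ft_force"].round(1),s["moment"].round(2))
E
```

```text
[515.8   63.37 151.92] [-4.8 -0.2 19.2] [-0.01  0.95 -0.03]
[515.79  63.38 151.94] [-4.6 -1.1 18.9] [-0.03  1.02 -0.05]
[515.81  63.36 151.96] [-5.2  0.5 19.9] [-0.07  1.    0.01]
```

About 19.4 N, as wanted. Now I slide a first 6 mm along 75.2° while holding the press.

Request:
apply_moves --pt "0.02 0.08 -0.05" --pt "0.04 0.155 -0.05" --pt "0.061 0.232 -0.05" --pt "0.061 0.232 -0.05" --yaw '[0,0,0,0]' --jaw '[1,1,1,1]'

```text
t: 10.5
eef_pos: [517.4, 69.4, 152.0]
tcp_rot: [1.842, 1.563, 0.013]
ft_force: [-4.1, 1.3, 19.8]
opening: 0.247
```

```bash
python3 - <<'E'
from cell import env
from h import *
for i in range(2):
        c=env.read_camera("scene");s=env.state();print(s["eef_pos"].round(2),s["ft_force"].round(1),s["moment"].round(2))
E
```

```text
[517.4   69.42 151.95] [-3.5  1.2 18.7] [ 0.24  0.99 -0.01]
[517.41  69.41 151.95] [-3.9  0.1 20. ] [ 0.23  0.89 -0.03]
```

Request:
apply_moves --pt "0.02 0.07 -0.05" --pt "0.04 0.14 -0.05" --pt "0.05 0.2 -0.05" --pt "0.05 0.2 -0.05" --yaw '[0,0,0,0]' --jaw '[1,1,1,1]'

```text
t: 11.1
eef_pos: [518.8, 74.7, 152.0]
tcp_rot: [1.88, 1.562, 0.051]
ft_force: [-3.3, 1.3, 19.4]
opening: 0.246
```

```bash
python3 - <<'E'
from cell import env
from h import *
for i in range(2):
        c=env.read_camera("scene");s=env.state();print(s["eef_pos"].round(2),s["ft_force"].round(1),s["moment"].round(2))
f=c["frame"];cv2.imwrite("pics/scene_4.png",cv2.resize(f[110:210,215:325,::-1],None,fx=6,fy=6,interpolation=cv2.INTER_CUBIC))
E
```

```text
[518.78  74.69 151.98] [-3.   0.4 18.4] [0.15 0.9  0.  ]
[518.8   74.67 152.01] [-3.7  1.  19.2] [ 0.17  0.94 -0.04]
```

View pics/scene_4.png

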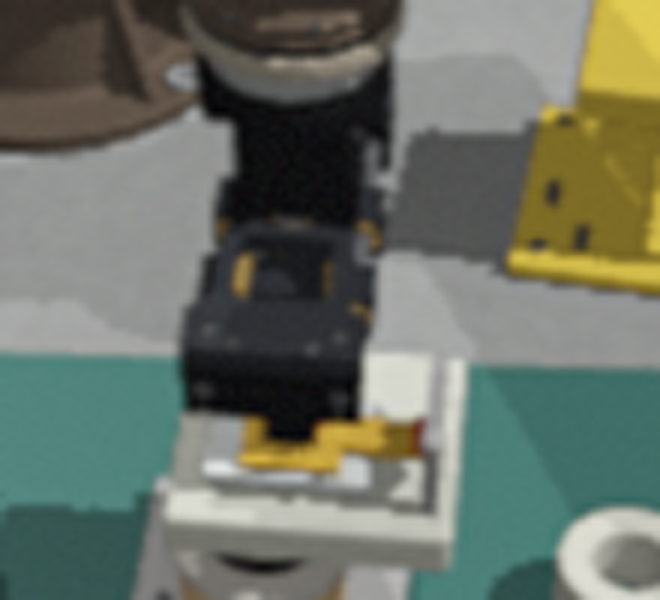

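After 11.7 mm the red tooth at (415,438) is passing under the bar with no slide force. Continuing.

Request:
apply_moves --pt "0.02 0.09 -0.05" --pt "0.05 0.18 -0.05" --pt "0.07 0.27 -0.05" --pt "0.1 0.36 -0.05" --pt "0.115 0.44 -0.05" --pt "0.115 0.44 -0.05" --yaw '[0,0,0,0,0,0]' --jaw '[1,1,1,1,1,1]'

```text
t: 11.95
eef_pos: [521.8, 86.0, 152.0]
tcp_rot: [1.917, 1.561, 0.088]
ft_force: [-2.9, 1.4, 20.3]
opening: 0.249
```

Request:
apply_moves --pt "0.01 0.05 -0.045" --pt "0.025 0.1 -0.045" --pt "0.025 0.1 -0.045" --yaw '[0,0,0]' --jaw '[1,1,1]'

```text
t: 12.32
eef_pos: [522.5, 88.7, 152.1]
tcp_rot: [1.93, 1.56, 0.101]
ft_force: [-3.4, -0.1, 18.2]
opening: 0.249
```

Request:
apply_moves --pt "0.01 0.05 -0.05" --pt "0.025 0.1 -0.05" --pt "0.025 0.1 -0.05" --yaw '[0,0,0]' --jaw '[1,1,1]'

```text
t: 12.7
eef_pos: [523.3, 91.4, 152.1]
tcp_rot: [1.938, 1.558, 0.109]
ft_force: [-3.6, 0.3, 18.5]
opening: 0.247
```

```bash
python3 - <<'E'
from cell import env
from h import *
c=env.read_camera("scene");s=env.state();print(s["eef_pos"].round(2),s["ft_force"].round(1),s["moment"].round(2))
f=c["frame"];cv2.imwrite("pics/scene_5.png",cv2.resize(f[110:210,215:325,::-1],None,fx=6,fy=6,interpolation=cv2.INTER_CUBIC))
E
```

```text
[523.33  91.4  152.14] [-2.9  0.9 19.4] [ 0.07  0.81 -0.04]
```

View pics/scene_5.png

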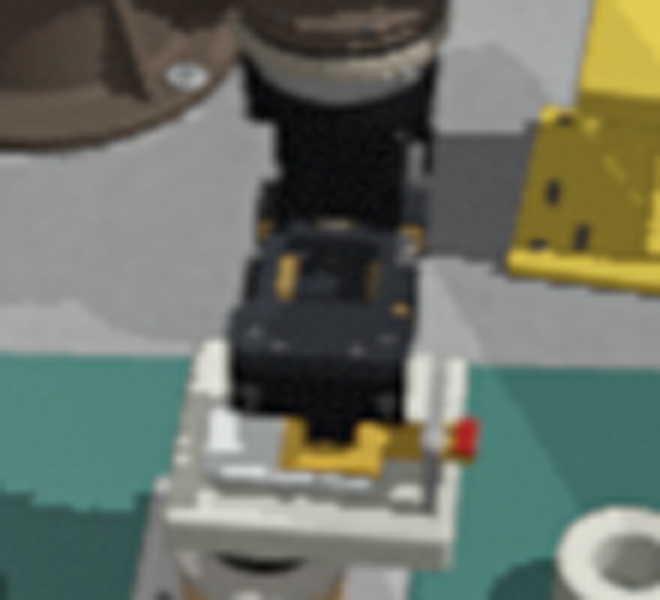

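The tooth at (465,440) is clearly out behind the bar after 29.2 mm of travel. Now I let it rise gently.

Request:
apply_moves --pt "0 0 -0.02" --pt "0 0 0.02" --pt "0 0 0.05" --pt "0 0 0.08" --pt "0 0 0.08" --yaw '[0,0,0,0,0]' --jaw '[1,1,1,1,1]'

```text
t: 13.38
eef_pos: [523.3, 91.5, 154.8]
tcp_rot: [1.944, 1.558, 0.115]
ft_force: [-1.8, 0.6, 10.8]
opening: 0.244
```

Request:
apply_moves --pt "0 0 0.0" --pt "0 0 0.02" --pt "0 0 0.02" --yaw '[0,0,0]' --jaw '[1,1,1]'

```text
t: 13.75
eef_pos: [523.3, 91.5, 155.6]
tcp_rot: [1.94, 1.558, 0.111]
ft_force: [-1.6, -0.5, 8.4]
opening: 0.245
```

Request:
apply_moves --pt "0 0 0.01" --pt "0 0 0.03" --pt "0 0 0.03" --yaw '[0,0,0]' --jaw '[1,1,1]'

```text
t: 14.12
eef_pos: [523.2, 91.6, 156.0]
tcp_rot: [1.951, 1.558, 0.122]
ft_force: [3.0, 1.3, -3.1]
opening: 0.246
```

The force fell from +8 N to -3 N at z 156, so the bar now carries the keeper. Releasing.

Request:
apply_moves --pt "0 0 0" --pt "0 0 0" --pt "0 0 0" --pt "0 0 0" --pt "0 0 0" --pt "0 0 0" --yaw '[0,0,0,0,0,0]' --jaw '[0.3,0.0,-0.4,-0.6,-0.6,-0.6]'

```text
t: 14.88
eef_pos: [523.2, 91.5, 156.0]
tcp_rot: [1.948, 1.558, 0.119]
ft_force: [0.2, -0.5, 0.3]
opening: 0.785
```

```bash
python3 - <<'E'
from cell import env
from h import *
c=env.read_camera("scene");s=env.state();print(s["eef_pos"].round(2),s["ft_force"].round(1),s["opening"])
f=c["frame"];cv2.imwrite("pics/scene_6.png",cv2.resize(f[110:210,215:325,::-1],None,fx=6,fy=6,interpolation=cv2.INTER_CUBIC))
E
```

```text
[523.24  91.57 156.  ] [-0.3 -0.6 -0.9] 0.7904717177000958
```

View pics/scene_6.png

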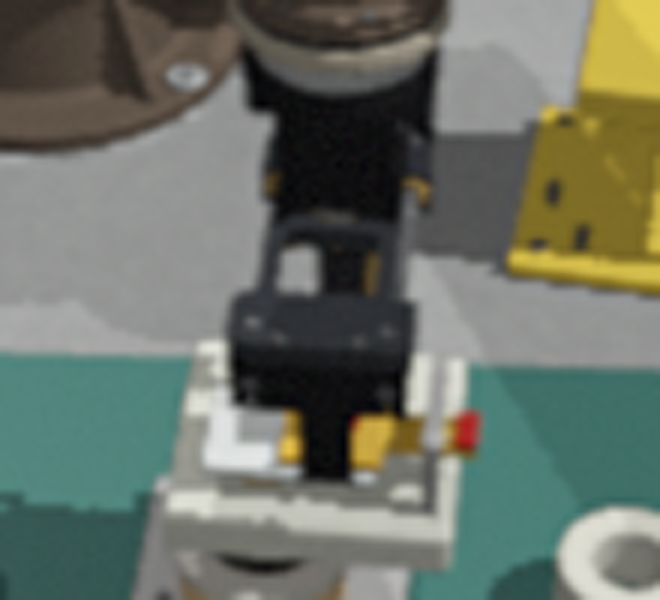

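The jaw is open with no force on it, and the tooth at (466,432) is still behind the bar. Retreating straight up, then back to clear the top view.

Request:
apply_moves --pt "0 0 0.3" --pt "0 0 0.8" --pt "0 0 1.5" --pt "0 0 2.5" --pt "0 0 4" --pt "0 0 5.5" --pt "0 -1 6" --pt "0 -3 6" --pt "0 -5 6" --pt "0 -7 6" --pt "0 -9 6" --pt "0 -10 6" --pt "0 -10 6" --yaw '[0,0,0,0,0,0,0,0,0,0,0,0,0]' --jaw '[-0.6,-0.6,-0.6,-0.6,-0.6,-0.6,-0.6,-0.6,-0.6,-0.6,-0.6,-0.6,-0.6]'

```text
t: 16.55
eef_pos: [523.0, -159.8, 306.6]
tcp_rot: [1.929, 1.558, 0.097]
ft_force: [-0.3, 0.1, -0.8]
opening: 0.802
```

```bash
python3 - <<'E'
from cell import env
from h import *
s=env.read_camera("scene");t=env.read_camera("top");st=env.state();print(st["t"],st["eef_pos"],st["ft_force"])
P={}
for n,c in (("scene",s),("top",t)):
    N,L,S,C=cv2.connectedComponentsWithStats(redmask(c["frame"]))
    for i in range(1,N):
        if S[i,4]>3: print(n,S[i],C[i])
a=cv2.resize(s["frame"][140:220,225:310,::-1],None,fx=4.5,fy=4.5,interpolation=cv2.INTER_CUBIC)
b=cv2.resize(t["frame"][155:235,200:285,::-1],None,fx=4.5,fy=4.5,interpolation=cv2.INTER_CUBIC)
cv2.imwrite("pics/end.png",np.hstack([a,b])); cv2.imwrite("pics/end_full.png",s["frame"][:,:,::-1])
E
```

```text
16.65 [ 523.12793825 -157.96890574  306.51779687] [-0.15245438 -0.22989125 -0.75609878]
scene [267 169   7  13  77] [270.37662338 175.16883117]
scene [291 179   4   6  16] [292.3125 181.4375]
top [216 178   6   8  26] [218.42307692 181.11538462]
top [236 183   9   9  64] [240.140625 186.8125  ]
```

View pics/end.png

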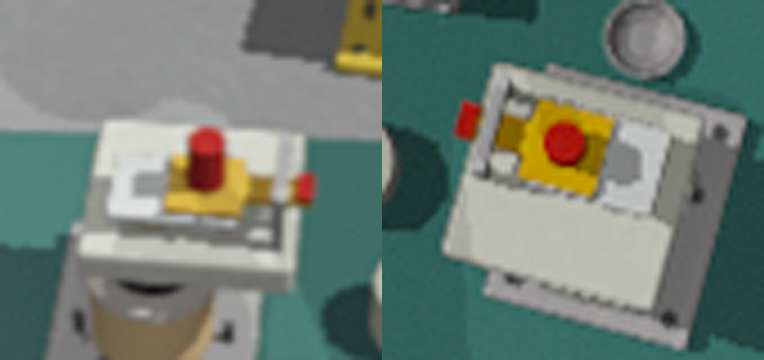

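View pics/end_full.png

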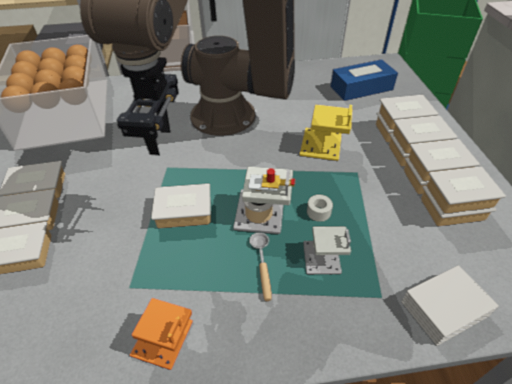

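The end pictures show the tooth beyond the bar in both views: right of it at (305,188), and left of it at (466,120) in the top half. The knob stays lowered, the pot is whole and the bystanders are unmoved. I'll hand in.

```bash
python3 - <<'E'
from cell import env
print(env.job_done())
E
```

```text
the job is handed in; nothing more can be done
None
```

The lid press is shut: the keeper's red tooth is hooked behind the steel crossbar and holds with the robot clear of it. The job was handed in at about 16.7 s of the 48 s allowed.

- **Pressing:** I pinched the red knob and pushed it down about 19.5 mm. The force held at about 19 to 20 N while sliding; the highest reading was 20.3 N, against about 22 N where the lid cracks.
- **Sliding:** The keeper moved 29 mm under the bar. I felt no push back along the slide, so the bar was not rammed.
- **Rising and release:** I let it rise until the hand force fell to about -3 N, which means the bar had taken the load. Then I opened the gripper and backed away.

**Last checks:** Both cameras show the tooth beyond the bar and the knob still down. The pot looks whole, and the tub, roll and spoon look to be where they were. The force reading was about zero after release.

No check failed. I did not feel the keeper's end stop, so its final position (at least 29 mm of 32) comes from the measured travel and the pictures.

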